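# Lock the hood brush out at its second stop

### The arm

A 7-joint arm with a two-finger parallel gripper is mounted at the origin on the work surface. World frame = base frame: x ahead of the robot, y to its left, z up, the work surface at z = 0. Lengths are in mm, angles in rad, forces in N, time in s.
With the tool pointing down it reaches from about 425 to 875 mm from the base axis. Payload 4.7 kg.
Tool frame: the origin (TCP) lies on the centre line of the jaws, within the pads' length; the fingertips stand 11 mm ahead of it and the grasp point (between the pads) lies 8 mm behind it; x points along the fingers, y is the direction in which the jaws open and shut, and the axes are right-handed (so a half turn about x gives the same grasp; the last joint's range is limited). The gripper opens to 85 mm and grips with 20 to 120 N. Pads are 22 mm wide; open, the fingers measure 114 mm over their backs; the gripper's body (76 mm by 85 mm) begins 54 mm behind the grasp point. The pads swing forward as they close: fully open they stand 13 mm farther back than shut.
Start: joints at [-1.103, 0.321, -0.07, 1.45, 0.023, 1.371, -0.057], TCP at [284.977, 584.219, 242.349] pointing down, gripper open.
Joint ranges: [-2.86, 2.86], [-0.3, 2.09], [-1.38, 1.24], [0.06, 2.45], [-1.56, 4.7], [0.09, 2.05], [-2.69, 2.69]. Speed limits (rad/s): [2.57, 2.57, 3.14, 3.14, 3.14, 3.14, 3.14].

### API

Orientations are given as a unit quaternion [w, x, y, z].
In Python, from bench import robot gives the robot as it stands.
- The arm moves only by the tool jog_arm, never from a script. Its argument "targets" is a list of rows, each a list of 3 entries, a list of its own where there are three numbers: the opening, from 0 (shut) to 1 (fully open), then the shift along the tool's x, y, z in units of 0.04 m (1.0 is 0.04 m), then the turn about the tool's x in units of 0.15 rad (1.0 is 0.15 rad). In form: [[grip, [x, y, z], roll], ...]. A call has 1 to 20 rows; each row shifts and turns the commanded pose from where the row before left it, along the tool's axes as they then stand; what a row does not reach is not made up. A row lasts 1/8 s, in which the tool goes at most 62.5 mm and 10.7 degrees, less where a joint would pass 70% of its speed; a pose out of reach is approached as far as the arm can. A call with a number of a shift or a turn outside -1 to 1 is refused whole. A call with a gripper value outside its range is refused whole. The fingers move at their own pace and stop on an object; the grip force is fixed at half the most. Time passes only in rows, so rows that do not move let the fingers close. It gives the time, the measured TCP pose, the force and the opening at its end, in the units of the state.
- robot.get_obs(): the state, without advancing time (a new reading comes with each control period).
- robot.camera(name): name is "scene" or "top" or "wrist"; returns (picture, depth): 480x640x3 uint8, red, green, blue; 480x640 float32, mm along the optical axis (not along the pixel's ray), 0 where there is no reading.
- robot.camera_info(name): a dict with "vertical_fov" (degrees; the focal length in pixels is half the picture's height over the tangent of half this angle, whatever the lens; pixels are square), "cx", "cy" (the principal point, pixels), "rvec" (rotation vector, rad) and "tvec" (3), from world to camera coordinates, as OpenCV has them; the wrist camera has in their place "T_tool_cam" (4x4, takes a point from camera to tool coordinates, whose origin is the TCP and whose axes are the tool frame's). Camera axes: x right, y down, z forward; pixel columns grow to the right and rows downward; lengths in mm; the calibration is good to about 2 mm. A picture is of the moment at which its call begins: read the wrist's pose just before it. camera_info takes no time and is no camera call.
- robot.hand_in(): hands the job in, once; it reports no verdict.
The state is a dict: "time": time; "qpos": joint angles; "joint_velocities": joint speeds; "joint_efforts": joint torques, N m; "eef_pos": TCP position; "eef_rot": TCP orientation; "wrist_force": force on the tool from outside, world axes, zero at the start; "moment": the same for the moment, N m; "width": opening from 0.0 (shut) to 1.0 (fully open).
Only numpy, scipy, OpenCV 4.12 (cv2) and the standard library are available. Lean on these libraries where they do the work, as an engineer would, in place of code of your own. Each camera call takes 0.05 s, during which the arm holds its last target. There are 200 camera calls.

### The job

The telescopic hood-cleaning brush lies in its slot of the cleaning-tool rack, and the rack's keeper bar stands open. First swing the keeper bar shut over the shaft until it snaps home in its catch; then press the thumb button on the brush's handle and draw the handle out, past the first stop, to the second and last stop, where the button must spring out again and lock it. Finish still holding the extended handle in a pinch grip, with your fingers clear of the button, the brush still in the rack under the shut keeper, and the other things left where they are.

Things in the scene. Friction and masses are not known exactly. Their poses are not given: they have to be found in the camera images.
- rack: Fixed steel tool rack. Origin on the table; x along its slots (brush heads at -x, handles at +x), y across, z up. Base x -149..116, y -95..95, 6 mm thick. Slotted plates at x 0..12 and 100..112, y -60..60 mm, top z 66. Slots 17 mm wide, floor z 53, at y -25 (telescopic brush) and y +35 mm (scraper). Keeper's pivot post at x 40, y -75 mm.
- catch (a point): Top of the catch post (48 x 24 mm) at the rack's x 32, y +75, z 61 mm, where the keeper bar shuts. An end stop (top z 78 mm) stands on its +x side; a sprung steel ball on top lets the bar pass under a push of about 4 to 6 N at the knob, in the last 0.2 rad, and rises behind it.
- keeper (a joint): Angle of the keeper bar about its upright hinge (rad): 0 = shut, across both slots along the rack's +y, against the end stop. Grows to 1.7, counter-clockwise from above, as the free end swings to the rack's -x (over the brush head). Starts between 0.6 and 1.45; stays where it is left; past the ball it stays shut.
- keeper_hinge (a point): Point on the keeper's hinge axis, at the top face of the bar (z 74.5 mm). The bar is steel, 14 mm wide, 6 mm thick, underside 68.5 mm above the table, 1.5 mm over the shaft.
- keeper_knob (a point): On the upright black knob near the bar's free end, 175 mm from the hinge axis: a cylinder 16 mm in diameter standing 45 mm up from the bar (z 74.5 to 119.5 mm); this point lies on its axis 15 mm below its top, at z 105 mm.
- brush: Loose hood brush, about 0.4 kg with its handle: scrub head 110 x 54 mm, bristles down, and a 14 mm square aluminium shaft in the rack's slot (1 to 2 mm play). Origin on the shaft's axis at the face of the grey socket, z 60 mm; x along the shaft to the handle, z up. The socket stops at the first slotted plate, so the rack takes the pull along +x. Handle out and keeper open, it would tip.
- handle: Grey plastic handle sliding on the shaft: 26 mm wide (y), 28 high (z), 200 long. Origin on its axis at the front end (black collar, towards the brush head); x along it, away from the head; axis about 60 mm above the table, its end sags some mm when out. Thumb button on its -y side, 35 mm from the front end. Black ribs from 85 to 181 mm.
- telescope (a joint): Draw of the handle (m): 0 = in (start), first stop 0.070, second stop 0.140, hard end 0.143. The pin has 3 mm play at each stop. Between stops the pin rides on the shaft and the button stays in; at a stop it springs out unless pressed and locks the handle both ways. Held pressed, it passes the first stop. Sliding takes 1.5 to 3 N.
- button (a joint): Travel of the thumb button (m): 0 = out, locked at a stop; 0.005 = flush. The handle is free once it is pressed by 0.0035. Spring force 3 N out, 6 N flush. It moves along the handle's +y, into the handle.
- button_face (a point): Centre of the thumb button's outer face: a steel button 14 x 14 mm standing 5 mm out of the handle's -y side (18 mm from the handle's axis, at its height). Moves with the handle. Two fingers closing on both sides of the handle here press it.
- handle_grip (a point): Point on the handle's axis in the middle of its ribbed part, 125 mm from its front end, 90 mm beyond the button: a good place to hold it.
- scraper: Bystander: short steel scraper with a black handle in the rack's other slot; origin under the handle at the first slotted plate.
- tin: Bystander: tin can, 74 mm across, 105 mm high; origin under its centre. Stands beside the brush's handle on the button's side.
- jar: Bystander: glass jar with a green lid, 60 mm across, 105 mm high; origin under its centre. Stands beside the rack on the button's side.
- bowl: Bystander: small blue ceramic bowl, 90 mm across, 40 mm high; origin under its centre. Stands beyond the brush-head end of the rack.
- spice: Bystander: clear bottle with a red cap, 56 mm across, 130 mm high; origin under its centre. Stands beyond the brush's handle.
- turner: Bystander: kitchen turner lying on the wooden board at the side; origin under the middle of its length.

How it is judged (in metres and radians):
On the way, in this order (a step that is already met when the one before it is completed fails the run):
1. the keeper bar is shut in its catch while the handle is still pushed in (value of joint keeper below 0.03 rad and value of joint telescope below 0.02 m), for 0.2 s.
2. the handle is drawn out to the second stop under the shut keeper (value of joint keeper below 0.03 rad and value of joint telescope above 0.135 m), for 0.1 s.
At the end, for the whole second after the job is handed in: Keeper shut (below 0.03 rad); handle out 135 to 146 mm, button out (pressed under 1.5 mm); fingers pinch the handle (over 2 N, grasp point on its length, within 20 mm sideways and 35 mm in height of its axis), at rest; brush still in its slot (about 10 mm, tilt under 0.12 rad) (all of step 2 and value of joint telescope below 0.146 m and value of joint button below 0.0015 m and contact force between the fingers and handle above 2 N and x of the grasp point in the frame of handle between -0.01 and 0.215 m and y of the grasp point in the frame of handle between -0.02 and 0.02 m and z of the grasp point in the frame of handle between -0.035 and 0.035 m and x of brush in the frame of rack between -0.015 and 0.012 m and y of brush in the frame of rack between -0.035 and -0.015 m and z of brush in the frame of rack between 0.05 and 0.07 m and angle between brush's own z axis and vertical below 0.12 rad and linear speed of handle below 0.02 m/s); the arm keeps its last pose, push and grip.
It fails at once if the handle is drawn out while the keeper is open (value of joint keeper above 0.06 rad and value of joint telescope above 0.02 m).
It fails at once if the brush is lifted out of its slot (z of brush in the frame of rack above 0.085 m).
It fails at once if a bystander is pushed about (more than 30 mm) or knocked over (distance of any of scraper, tin, jar, bowl, spice, turner from where it was at the start of the episode above 0.03 m or angle between any of scraper, tin, jar, bowl, spice, turner's own z axis and vertical above 0.5 rad).
It also fails if it takes over 64 s, if anything falls off the work surface, if the arm or the gripper's body presses on something with over 40 N, if the wrist force passes 120 N, or if a joint passes its speed limit or range.

## Working session

There is one attempt and no reset: what is moved stays moved. The work goes in short steps, Python scripts to look and compute and a tool call to move; the robot and the scene stay as the last step left them, time stands still between calls to the robot, and variables do not carry over. Pictures are saved under pics/ and viewed, about 8 in all and at most 12, crops included, and the job is handed in when it is done.

Besides the shell and the picture viewer there is one more tool, called after ">>>" as name([rows], argument=value, ...), one row to a line, values as JSON. jog_arm: Moves the arm, as the interface text tells. Shifts and turns lie within -1 to 1; 1 stands for 0.04 m of shift or 0.15 rad of turn. Its arguments: {"type":"object","properties":{"targets":{"type":"array"}},"required":["targets"]}

```bash
ls; mkdir -p pics
python3 - <<'E'
from bench import robot
import cv2,numpy as np
print(robot.get_obs())
for n in ("scene","top"):
    p,d=robot.camera(n); print(n,robot.camera_info(n))
    np.savez(f"pics/{n}0.npz",p=p,d=d); cv2.imwrite(f"pics/{n}0.png",p[:,:,::-1])
print(robot.camera_info("wrist"))
E
```

```text
pics
{'time': 0.0, 'qpos': array([-1.10292145,  0.3218037 , -0.0700567 ,  1.45171386,  0.02260416,
        1.37079844, -0.05688843]), 'joint_velocities': array([ 0.00026868, -0.00032633,  0.00017222,  0.00042191,  0.00045926,
       -0.00147587, -0.00189565]), 'joint_efforts': array([-2.59194967e-04, -4.93583143e+01, -3.82365715e-01, -3.14343810e+01,
        1.31001158e-02,  1.14465968e-02, -1.24344430e-05]), 'eef_pos': array([284.76135104, 583.7092281 , 241.21629253]), 'eef_rot': array([ 0.68887101,  0.15837953,  0.68910015, -0.15972988]), 'wrist_force': array([ 0.03950577,  0.59913337, -0.48741609]), 'moment': array([-0.01376002, -0.03986287, -0.02308362]), 'width': 1.00154144231972}
scene {'vertical_fov': 51.63477284937717, 'cx': 324.574054297767, 'cy': 239.97283788057027, 'rvec': array([ 2.08574917,  0.85384727, -0.43468081]), 'tvec': array([-496.52930497, -141.47913793, 1492.63901585])}
top {'vertical_fov': 51.55107623212782, 'cx': 321.7473399350582, 'cy': 236.26790291234397, 'rvec': array([ 2.17684105, -2.0480586 ,  0.21134226]), 'tvec': array([  77.16244669,  604.57848776, 1162.60499716])}
{'vertical_fov': 59.666987247730894, 'cx': 317.8435157658484, 'cy': 250.55827845271472, 'T_tool_cam': array([[-1.18416370e-03, -2.86861668e-01,  9.57971284e-01,
        -1.31021371e+02],
       [ 9.99999237e-01, -6.76222102e-04,  1.03362242e-03,
         6.73542565e-01],
       [ 3.51294702e-04,  9.57971777e-01,  2.86862250e-01,
        -7.18319966e+01],
       [ 0.00000000e+00,  0.00000000e+00,  0.00000000e+00,
         1.00000000e+00]])}
```

View pics/top0.png

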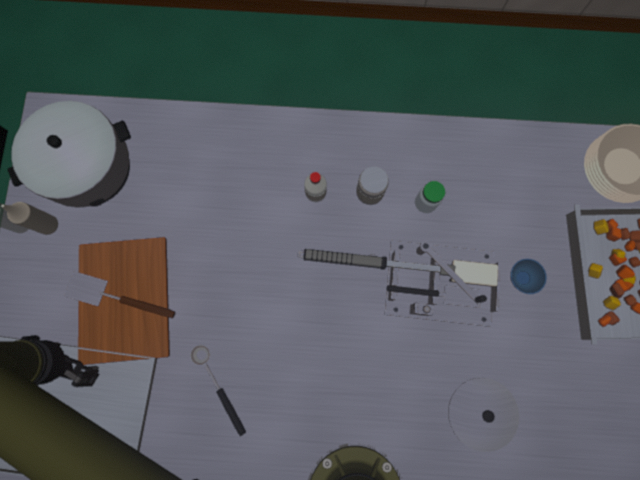

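View pics/scene0.png

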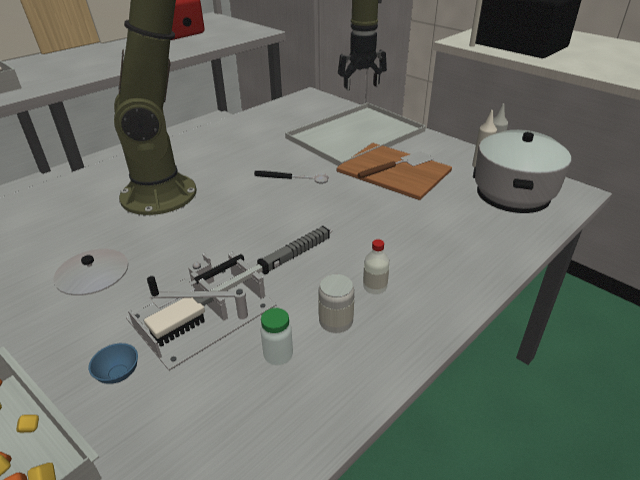

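The top view shows world +x pointing up and +y left. The brush handle runs from (305,255) to (386,263), the hinge is near (425,247), the knob near (481,298) and the scraper near (388–438,291). The scene view confirms the layout. Next I'll get coarse positions by ray casting.

```bash
cat > h.py <<'E'
import numpy as np,cv2
from scipy.spatial.transform import Rotation as R
from bench import robot
def pose():
    o=robot.get_obs(); q=o["eef_rot"]; return o,R.from_quat([q[1],q[2],q[3],q[0]]).as_matrix(),np.array(o["eef_pos"])
def cam(name,ps=None):
    i=robot.camera_info(name); f=240/np.tan(np.radians(i["vertical_fov"]/2))
    if name=="wrist":
        _,Rt,p=ps or pose(); T=i["T_tool_cam"]; return f,i["cx"],i["cy"],Rt@T[:3,:3],p+Rt@T[:3,3]
    Rc=R.from_rotvec(i["rvec"]).as_matrix(); return f,i["cx"],i["cy"],Rc.T,-Rc.T@i["tvec"]
def ray(c,uv,z):
    f,cx,cy,Rm,o=c; uv=np.atleast_2d(uv).astype(float)
    d=np.c_[(uv[:,0]-cx)/f,(uv[:,1]-cy)/f,np.ones(len(uv))]@Rm.T
    return o+d*((z-o[2])/d[:,2])[:,None]
def proj(c,P):
    f,cx,cy,Rm,o=c; q=(np.atleast_2d(P)-o)@Rm; return np.c_[f*q[:,0]/q[:,2]+cx,f*q[:,1]/q[:,2]+cy]
def cloud(c,d):
    f,cx,cy,Rm,o=c; v,u=np.mgrid[:480,:640]
    return np.stack([(u-cx)/f*d,(v-cy)/f*d,d],-1)@Rm.T+o
E
python3 - <<'E'
from h import *
c=cam("top"); z=np.load("pics/top0.npz")
for n,uv,h in [("handle end",(305,254),74),("collar",(386,263),74),("hinge",(425,247),74.5),("knob",(481,298),119),("scr",(388,290),70),("tin",(373,178),105),("jar",(434,190),105),("spice",(315,177),130)]:
    print(n,ray(c,uv,h).round(0), )
P=cloud(c,z["d"]);m=np.zeros((480,640),bool);m[240:285,295:395]=1
m&=(P[:,:,2]>62)&(P[:,:,2]<90);q=P[m];print(len(q),q.mean(0))
u,s,v=np.linalg.svd((q-q.mean(0))[:,:2],full_matrices=False);t=(q-q.mean(0))[:,:2]@v[0];print(v[0],np.percentile(t,[0,1,99,100]))
o,Rt,p=pose();print(Rt.round(3))
img=cv2.resize(z["p"][225:335,370:520,::-1],None,fx=5,fy=5,interpolation=cv2.INTER_CUBIC);cv2.imwrite("pics/c1.png",img)
E
```

```text
handle end [[550. 151.  74.]]
collar [[540. -45.  74.]]
hinge [[ 585. -138.   74.]]
knob [[ 465. -259.  119.]]
scr [[476. -52.  70.]]
tin [[742.  -2. 105.]]
jar [[ 721. -151.  105.]]
spice [[727. 138. 130.]]
1059 [543.91984846  45.18028025  73.44431078]
[-0.07454471 -0.99721767] [-124.77706109 -115.78162659  113.12871968  115.75557845]
[[-0.001  0.438  0.899]
 [-0.002  0.899 -0.438]
 [-1.    -0.002  0.   ]]
```

>>> jog_arm([
  [1,[0,0,0],0.975],
  [1,[0,0,0],0.975],
  [1,[0,0,0],0.975],
  [1,[0,0,0],0.975],
  [1,[0,0,0],0.975],
  [1,[0,0,0],0.975],
  [1,[0,0,0],0.975],
  [1,[0,0,0],0.975],
  [1,[0,0.5,1],0],
  [1,[0,0.4,1],0],
  [1,[0,0.4,1],0],
  [1,[0,0.4,1],0],
  [1,[0,0.4,1],0],
  [1,[0,0.4,1],0],
  [1,[0,0.4,1],0],
  [1,[0,0.3,1],0],
  [1,[0,0.3,1],0],
  [1,[0,0.3,1],0],
  [1,[0,0.3,1],0],
  [1,[0,0.3,1],0],
])

```text
time: 2.6
eef_pos: [435.2, 94.1, 242.1]
eef_rot: [-0.486, -0.513, -0.487, 0.513]
wrist_force: [0.7, -0.2, -0.3]
width: 0.998
```

>>> jog_arm([
  [1,[0,0.3,1],0],
  [1,[0,0.3,1],0],
  [1,[0,0.3,1],0],
  [1,[0,0.3,1],0],
  [1,[0,0.3,0.5],0],
  [1,[0,0,0],0],
  [1,[0,0,0],0],
])

```text
time: 3.48
eef_pos: [485.3, -86.3, 242.0]
eef_rot: [-0.486, -0.513, -0.487, 0.513]
wrist_force: [1.0, -0.4, -0.3]
width: 1.0
```

Run:
```python
from h import *
ps=pose();p,d=robot.camera("wrist")
print(ps[0]["time"],ps[2],ps[1].round(3),ps[0]["qpos"].round(2))
np.savez("pics/w1.npz",p=p,d=d,R=ps[1],t=ps[2]);cv2.imwrite("pics/w1.png",p[:,:,::-1])
```

```text
3.475 [485.26887661 -86.26695513 241.95190811] [[-0.001  0.999 -0.052]
 [ 0.001 -0.052 -0.999]
 [-1.    -0.001 -0.001]] [-0.63 -0.05  0.74  1.85  0.03  1.32  0.05]
```

View pics/w1.png

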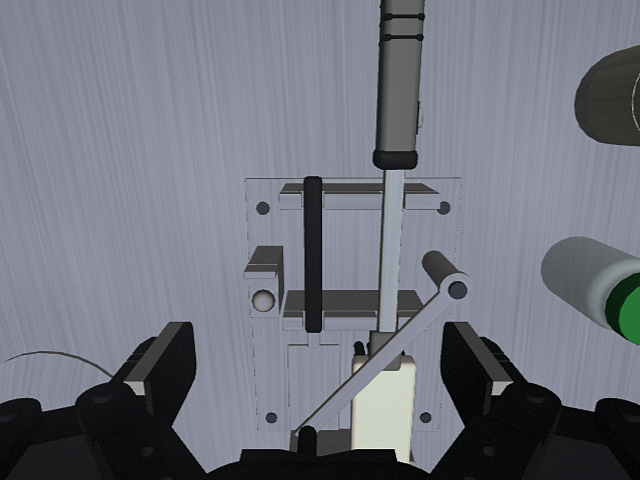

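The wrist view shows the hinge at (457,290), the catch ball at (263,300), the knob at the lower edge near (308,435), the collar at (395,160) and the button at (420,117). Next I'll fit the axis.

Run:
```python
from h import *
z=np.load("pics/w1.npz");c=cam("wrist",(None,z["R"],z["t"]));p=z["p"].astype(int)
for n,uv,h in [("hinge",(457,290),74.5),("ball",(263,300),61),("knobtop",(308,432),119.5),("knobmid",(308,440),105),("collar front",(395,165),70),("button",(421,117),60),("base corners",(246,179),6),("",(461,178),6),("scr end",(314,178),70)]: print(n,ray(c,uv,h).round(1))
# depth cloud sections
P=cloud(c,z["d"]);X,Y,Z=P[...,0],P[...,1],P[...,2]
V,U=np.mgrid[:480,:640]
m=(Z>62)&(Z<80)&(U>370)&(U<430)&(V<150);q=P[m]
for a,b in [(-40,-20),(-20,0),(0,20),(20,40),(40,60)]:
    s=(q[:,1]>a)&(q[:,1]<b)
    if s.sum()>20: print("handle",a,np.percentile(q[s,0],[2,50,98]).round(1),np.median(q[s,2]).round(1),s.sum())
m=(Z>62)&(Z<70)&(U>370)&(U<415)&(V>175)&(V<285);q=P[m];k=np.polyfit(q[:,1],q[:,0],1);print("shaft x=",k,np.median(q[:,2]))
m=(Z>110)&(Z<125)&(V>400)&(U>280)&(U<340);print("knob",m.sum(),P[m].mean(0) if m.any() else 0)
# bar line
m=(Z>72)&(Z<79)&(U>320)&(U<445)&(V>295)&(V<430);q=P[m];print("bar",len(q),np.percentile(q,[2,50,98],axis=0));
vx=np.linalg.svd((q-q.mean(0))[:,:2],full_matrices=False)[2][0];print(q.mean(0),vx)
```

```text
hinge [[ 590.5 -139.1   74.5]]
ball [[ 439.2 -145.3   61. ]]
knobtop [[ 472.2 -225.5  119.5]]
knobmid [[ 470.7 -245.   105. ]]
collar front [[543.9 -42.8  70. ]]
button [[564.1 -11.   60. ]]
base corners [[425.6 -54.2   6. ]]
 [[612.5 -63.1   6. ]]
scr end [[485.8 -48.9  70. ]]
handle -40 [532.3 544.6 557.8] 73.1 678
handle -20 [533.1 546.1 562.4] 72.9 1296
handle 0 [534.1 545.9 559. ] 73.1 1265
handle 20 [535.2 546.9 560.1] 73.2 1360
handle 40 [536.2 548.  561.1] 73.3 1438
shaft x= [4.82160945e-02 5.46013006e+02] 66.17339964135095
knob 0 0
bar 2733 [[ 482.70157256 -250.55213099   72.26617119]
 [ 533.65511358 -194.60429986   73.69928321]
 [ 578.92619979 -146.97852467   75.1092107 ]]
[ 532.57622329 -195.96161235   73.70309827] [-0.69160522 -0.72227572]
```

>>> jog_arm([
  [0.6,[0,0,0],0.94],
  [0.6,[0,0,0],0.94],
  [0.6,[0,0,0],0.94],
  [0.6,[0,0,0],0.94],
  [0.6,[0,0,0],0.94],
  [0.6,[0,0.685,0.88],0],
  [0.6,[0,0.685,0.88],0],
  [0.6,[0,0.685,0.88],0],
  [0.6,[0,0.685,0.88],0],
  [0.6,[0.6,0,0],0],
  [0.6,[0.6,0,0],0],
  [0.6,[0.4,0,0],0],
  [0.6,[0,0,0],0],
])

```text
time: 5.15
eef_pos: [468.0, -263.7, 177.3]
eef_rot: [-0.279, -0.649, -0.281, 0.65]
wrist_force: [0.7, 0.5, -0.0]
width: 0.601
```

Run:
```python
from h import *
ps=pose();p,d=robot.camera("wrist")
print(ps[0]["time"],ps[2],ps[1].round(3),ps[0]["qpos"].round(2))
np.savez("pics/w2.npz",p=p,d=d,R=ps[1],t=ps[2]);cv2.imwrite("pics/w2.png",p[:,:,::-1])
print(proj(cam("wrist",ps),[[468,-264,119.5],ps[2]]))
```

```text
5.15 [ 468.03284824 -263.70385294  177.27389315] [[-0.002  0.727 -0.687]
 [ 0.001 -0.687 -0.727]
 [-1.    -0.002  0.001]] [-0.37  0.17  0.92  1.84 -0.14  1.2  -0.16]
[[316.77487893 286.09135574]
 [315.47626673 346.02618865]]
```

View pics/w2.png

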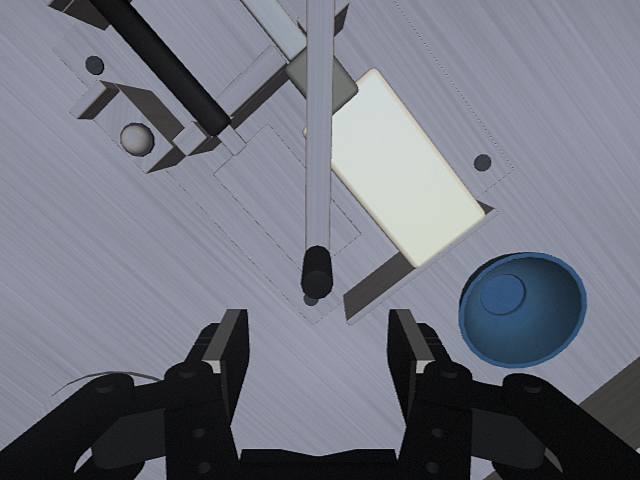

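The knob top is at (317,285), as predicted, so the knob is at (468,−264) and θ≈0.844. Next I'll descend, cage the knob and sweep along the arc.

>>> jog_arm([
  [0.6,[0.7,0,0],0],
  [0.6,[0.7,0,0],0],
  [0.6,[0.4,0,0],0],
  [0.35,[0,0,0],0],
  [0.35,[0,0,0],0],
  [0.35,[0,-0.437,-0.022],0.667],
  [0.35,[0,-0.437,-0.022],0.667],
  [0.35,[0,-0.437,-0.022],0.667],
  [0.35,[0,-0.437,-0.022],0.667],
  [0.35,[0,-0.437,-0.022],0.667],
  [0.35,[0,-0.437,-0.022],0.667],
  [0.35,[0,-0.437,-0.022],0.667],
  [0.35,[0,0,0],0],
])

```text
time: 6.82
eef_pos: [415.8, -156.7, 107.3]
eef_rot: [0.04, 0.707, 0.041, -0.705]
wrist_force: [0.3, 0.2, -0.7]
width: 0.353
```

>>> jog_arm([
  [0.35,[0,-0.22,-0.005],0.333],
  [0.35,[0,-0.22,-0.005],0.333],
  [0.35,[0,-0.2,0],0.3],
  [0.35,[0,0,0],0],
])

```text
time: 7.32
eef_pos: [414.3, -132.5, 106.9]
eef_rot: [-0.011, 0.707, -0.011, -0.707]
wrist_force: [-0.2, -0.4, 0.1]
width: 0.348
```

>>> jog_arm([
  [0.35,[0,-0.1,0],0],
  [0.35,[0,-0.1,0],0],
  [0.35,[0,0,0],0],
])

```text
time: 7.7
eef_pos: [414.0, -123.7, 106.3]
eef_rot: [-0.011, 0.707, -0.011, -0.707]
wrist_force: [0.2, -0.0, -0.1]
width: 0.351
```

Run:
```python
from h import *
ps=pose();p,d=robot.camera("wrist")
print(ps[0]["time"],ps[2],ps[1].round(3),ps[0]["qpos"].round(2),ps[0]["wrist_force"])
np.savez("pics/w3.npz",p=p,d=d,R=ps[1],t=ps[2]);cv2.imwrite("pics/w3.png",p[:,:,::-1])
```

```text
7.7 [ 413.98067721 -123.65358121  106.29617076] [[ 0.    -0.031 -1.   ]
 [ 0.    -1.     0.031]
 [-1.    -0.    -0.   ]] [-0.66 -0.08  0.87  2.15  0.07  1.04 -1.42] [ 0.23167235 -0.03722888 -0.07822778]
```

View pics/w3.png

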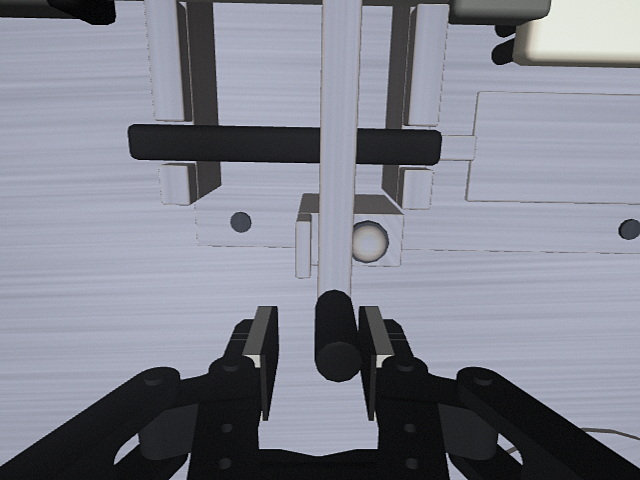

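The bar is across and past the ball at (370,240), but about 8 px short of the end stop at (303,245). I'll keep pushing in small steps.

>>> jog_arm([
  [0.35,[0,-0.08,0],0],
  [0.35,[0,-0.05,0],0],
  [0.35,[0,0,0],0],
])

```text
time: 8.12
eef_pos: [414.0, -122.3, 106.4]
eef_rot: [-0.01, 0.707, -0.014, -0.707]
wrist_force: [0.4, -9.0, -1.3]
width: 0.346
```

>>> jog_arm([
  [0.35,[0,-0.04,0],0],
  [0.35,[0,-0.04,0],0],
  [0.35,[0,0,0],0],
])

```text
time: 8.5
eef_pos: [414.0, -122.0, 106.4]
eef_rot: [-0.009, 0.707, -0.016, -0.707]
wrist_force: [0.8, -16.2, -4.0]
width: 0.349
```

>>> jog_arm([
  [0.35,[0,0.2,0],0],
  [0.35,[0,0.15,0],0],
  [0.35,[0,0,0],0],
  [0.35,[-0.7,0,0],0],
  [0.35,[-0.7,0,0],0],
  [0.35,[-0.7,0,0],0],
  [0.35,[0,0,0],0],
])

```text
time: 9.38
eef_pos: [415.3, -129.0, 192.2]
eef_rot: [-0.011, 0.709, -0.011, -0.705]
wrist_force: [1.0, 0.4, -0.2]
width: 0.353
```

Run:
```python
from h import *
ps=pose();p,d=robot.camera("wrist")
print(ps[0]["time"],ps[2],ps[1].round(3),ps[0]["qpos"].round(2),ps[0]["wrist_force"])
np.savez("pics/w4.npz",p=p,d=d,R=ps[1],t=ps[2]);cv2.imwrite("pics/w4.png",p[:,:,::-1])
c=cam("wrist",ps);P=cloud(c,d);Z=P[...,2]
m=(Z>71)&(Z<77)&(abs(P[...,0]-500)<60)&(abs(P[...,1]+135)<25);q=P[m];k=np.polyfit(q[:,0],q[:,1],1);print(len(q),"bar y=",k, "theta~",np.arctan(-k[0])-0.048)
```

```text
9.375 [ 415.31037274 -129.03684019  192.1685826 ] [[ 0.004 -0.031 -0.999]
 [ 0.001 -1.     0.031]
 [-1.    -0.001 -0.004]] [-0.65 -0.21  0.81  2.05  0.16  1.24 -1.51] [ 1.02549196  0.44655698 -0.19890118]
5359 bar y= [-5.56572716e-02 -1.05437577e+02] theta~ 0.007599907720076439
```

View pics/w4.png

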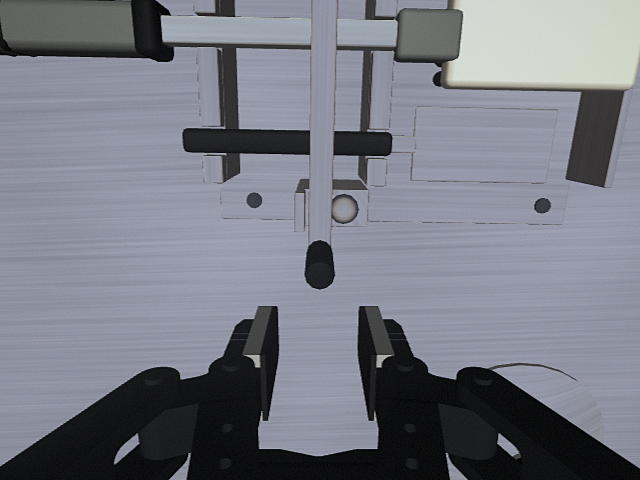

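The keeper is shut (θ≈0.008 measured, bar against the stop at (300,205)). Next I'll go over the button.

>>> jog_arm([
  [0.6,[0,0,0],-0.942],
  [0.6,[0,0,0],-0.942],
  [0.6,[0,0,0],-0.942],
  [0.6,[0,0,0],-0.942],
  [0.6,[0,0,0],-0.942],
  [0.6,[0,0,0],-0.942],
  [0.6,[0,0,0],-0.942],
  [0.6,[0,0,0],-0.942],
  [0.6,[0,0,0],-0.942],
  [0.6,[0,0,0],-0.942],
  [0.6,[0,0,0],-0.942],
  [0.6,[0,0.775,-0.775],0],
  [0.6,[0,0.775,-0.775],0],
  [0.6,[0,0.775,-0.775],0],
  [0.6,[0,0.775,-0.775],0],
  [0.6,[0,0,0],0],
])

```text
time: 11.42
eef_pos: [544.5, -8.2, 187.9]
eef_rot: [-0.489, -0.509, -0.489, 0.513]
wrist_force: [-1.3, -0.0, 0.2]
width: 0.6
```

Run:
```python
from h import *
ps=pose();p,d=robot.camera("wrist")
print(ps[0]["time"],ps[2],ps[1].round(3),ps[0]["qpos"].round(2),ps[0]["wrist_force"])
np.savez("pics/w5.npz",p=p,d=d,R=ps[1],t=ps[2]);cv2.imwrite("pics/w5.png",p[:,:,::-1])
c=cam("wrist",ps);P=cloud(c,d);Z=P[...,2]
for y in (-30,-20,-10,0,10,20):
    m=(Z>68)&(Z<80)&(abs(P[...,0]-546)<30)&(abs(P[...,1]-y)<3);q=P[m]
    if len(q)>20: print(y,np.percentile(q[:,0],[2,50,98]).round(1),np.median(q[:,2]).round(1))
for a in np.arange(-60,-30,3):
    m=(abs(P[...,0]-544)<4)&(abs(P[...,1]-a)<1.5)&(Z>50); print(a,np.median(Z[m]).round(1) if m.any() else None,end=" ")
print(proj(c,[[564,-11,60],[546,-46,74]]))
```

```text
11.425 [544.50764766  -8.20353544 187.94892515] [[-0.003  0.999 -0.043]
 [-0.005 -0.043 -0.999]
 [-1.    -0.003  0.005]] [-0.96  0.21  1.04  1.81 -0.18  1.23  0.09] [-1.26607641 -0.04164134  0.18265713]
-30 [532.7 544.7 557.2] 73.1
-20 [533.4 545.5 558.7] 73.1
-10 [533.7 546.3 559.2] 73.0
0 [533.9 546.7 559.1] 73.0
10 [534.6 547.1 559.7] 73.1
20 [535.2 547.5 560.1] 73.0
-60 66.3 -57 66.5 -54 66.5 -51 66.3 -48 66.4 -45 73.5 -42 74.5 -39 74.8 -36 74.7 -33 73.5 [[346.56005449 246.51543918]
 [321.00087632 306.58212666]]
```

View pics/w5.png

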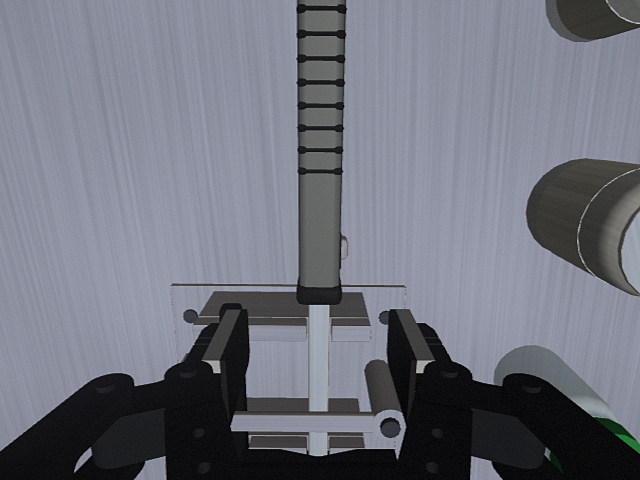

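The button is at (345,247), as predicted, and the collar's front end is at y≈−46.5. Next I'll descend and close on the button.

>>> jog_arm([
  [0.6,[0.8,0.045,0.055],0],
  [0.6,[0.8,0,0],0],
  [0.6,[0.8,0,0],0],
  [0.6,[0.6,0,0],0],
  [0.6,[0.35,0,0],0],
  [0.6,[0,0,0],0],
  [0.6,[0,0,0],0],
])

```text
time: 12.35
eef_pos: [545.9, -14.3, 57.3]
eef_rot: [0.488, 0.513, 0.487, -0.512]
wrist_force: [0.1, -0.0, -0.0]
width: 0.597
```

>>> jog_arm([
  [0.2,[0,0,0],0],
  [0,[0,0,0],0],
  [0,[0,0,0],0],
  [0,[0,0,0],0],
  [0,[0,0,0],0],
  [0,[0,0,0],0],
])

```text
time: 13.1
eef_pos: [546.1, -13.9, 57.4]
eef_rot: [0.488, 0.513, 0.488, -0.512]
wrist_force: [-1.0, 1.0, 5.9]
width: 0.295
```

>>> jog_arm([
  [0,[0,0,-0.1],0],
  [0,[0,0,-0.2],0],
  [0,[0,0,-0.25],0],
  [0,[0,0,-0.25],0],
  [0,[0,0,-0.25],0],
  [0,[0,0,-0.25],0],
  [0,[0,0,-0.25],0],
  [0,[0,0,-0.25],0],
  [0,[0,0,-0.25],0],
  [0,[0,0,-0.25],0],
  [0,[0,0,-0.25],0],
  [0,[0,0,-0.25],0],
  [0,[0,0,-0.25],0],
  [0,[0,0,-0.25],0],
  [0,[0,0,-0.2],0],
  [0,[0,0,0],0],
  [0,[0,0,0],0],
])

```text
time: 15.22
eef_pos: [552.0, 126.9, 56.3]
eef_rot: [0.487, 0.512, 0.488, -0.512]
wrist_force: [0.6, 1.5, 0.9]
width: 0.293
```

>>> jog_arm([
  [0,[0,0,-0.05],0],
  [0,[0,0,0],0],
])

```text
time: 15.48
eef_pos: [552.2, 127.2, 56.2]
eef_rot: [-0.488, -0.512, -0.487, 0.512]
wrist_force: [0.2, -0.6, 0.8]
width: 0.29
```

Run:
```python
from h import *
ps=pose();p,d=robot.camera("wrist")
print(ps[0]["time"],ps[2],ps[0]["wrist_force"])
cv2.imwrite("pics/w6.png",p[:,:,::-1])
c=cam("wrist",ps);P=cloud(c,d);Z=P[...,2]
for a in np.arange(80,125,2):
    m=(abs(P[...,0]-551)<5)&(abs(P[...,1]-a)<1)&(Z>40)&(Z<85); print(a,np.median(Z[m]).round(1) if m.any() else None,end=" ")
m=(Z>71)&(Z<77)&(P[...,0]>440)&(P[...,0]<575)&(abs(P[...,1]+135)<15);q=P[m]
if len(q)>50: k=np.polyfit(q[:,0],q[:,1],1);print("bar",len(q),k,np.arctan(-k[0])-0.048)
```

```text
15.475 [552.19413144 127.20967839  56.23988233] [ 0.24270986 -0.59868745  0.83285223]
80 None 82 None 84 None 86 64.0 88 64.7 90 65.1 92 None 94 None 96 72.0 98 72.9 100 73.4 102 73.4 104 73.4 106 73.0 108 72.1 110 71.8 112 71.8 114 71.8 116 71.8 118 71.8 120 71.8 122 71.8 124 71.8
```

View pics/w6.png

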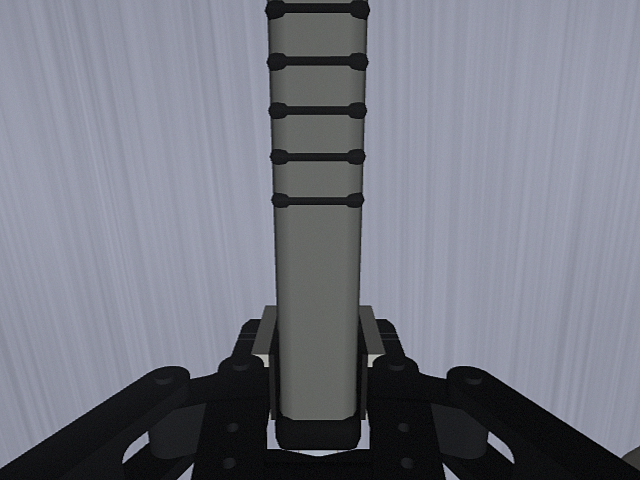

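>>> jog_arm([
  [0,[0,0,-0.05],0],
  [0,[0,0,0],0],
  [0,[0,0,0],0],
])

```text
time: 15.9
eef_pos: [552.3, 129.6, 56.3]
eef_rot: [-0.488, -0.512, -0.488, 0.512]
wrist_force: [0.8, -1.4, 0.5]
width: 0.295
```

>>> jog_arm([
  [0.5,[0,0,0],0],
  [0.6,[0,0,0],0],
  [0.6,[0,0,0],0],
  [0.6,[-0.8,0,0],0],
  [0.6,[-0.8,0,0],0],
  [0.6,[-0.8,0,0],0],
  [0.6,[0,0,0],0],
  [0.6,[0,0,0],0],
])

```text
time: 16.9
eef_pos: [551.9, 130.0, 151.7]
eef_rot: [-0.487, -0.512, -0.488, 0.512]
wrist_force: [-0.3, 0.4, -0.2]
width: 0.598
```

Run:
```python
from h import *
ps=pose();p,d=robot.camera("wrist")
print(ps[0]["time"],ps[2],ps[0]["wrist_force"])
cv2.imwrite("pics/w7.png",p[:,:,::-1])
c=cam("wrist",ps);P=cloud(c,d);Z=P[...,2]
for a in np.arange(84,112,2):
    m=(abs(P[...,0]-551)<5)&(abs(P[...,1]-a)<1)&(Z>40)&(Z<85); print(a,np.median(Z[m]).round(1) if m.any() else None,end=" ")
for y in (120,140,160,200,220,240):
    m=(Z>55)&(Z<80)&(abs(P[...,0]-552)<40)&(abs(P[...,1]-y)<3);q=P[m]
    if len(q)>20: print(y,np.percentile(q[:,0],[2,50,98]).round(1),np.median(q[:,2]).round(1))
```

```text
16.9 [551.86272373 130.04318767 151.72730116] [-0.2580083   0.4359112  -0.24845993]
84 63.2 86 63.1 88 63.1 90 63.2 92 63.0 94 63.2 96 63.2 98 69.6 100 70.5 102 71.1 104 71.2 106 71.2 108 71.1 110 70.4 120 [538.2 550.6 563.3] 69.1
140 [539.1 552.7 567.5] 68.7
160 [539.8 552.2 564.4] 68.3
200 [541.4 553.7 566. ] 67.6
220 [542.1 554.3 566.8] 67.4
240 [542.8 555.3 567.7] 66.8
```

View pics/w7.png

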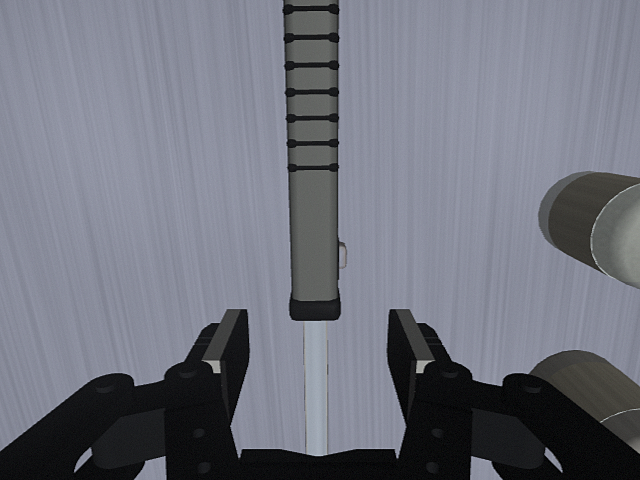

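The button is visibly out again at (344,255), and the collar front is at y≈97, a displacement of about 143 mm. Next I'll grip the ribbed part.

>>> jog_arm([
  [0.6,[0,-0.03,-0.8],0],
  [0.6,[0,0,-0.8],0],
  [0.6,[0,0,-0.7],0],
  [0.6,[0.8,0,0],0],
  [0.6,[0.8,0,0],0],
  [0.6,[0.6,0,0],0],
  [0.6,[0.33,0,0],0],
  [0.6,[0,0,0],0],
  [0.3,[0,0,0],0],
  [0,[0,0,0],0],
  [0,[0,0,0],0],
  [0,[0,0,0],0],
  [0,[0,0,0],0],
])

```text
time: 18.58
eef_pos: [556.2, 222.0, 51.6]
eef_rot: [0.488, 0.512, 0.488, -0.512]
wrist_force: [0.8, 1.3, 2.4]
width: 0.294
```

>>> jog_arm([
  [0,[0,0,0.1],0],
  [0,[0,0,0],0],
  [0,[0,0,0],0],
])

```text
time: 18.95
eef_pos: [555.9, 217.5, 51.4]
eef_rot: [0.488, 0.512, 0.487, -0.512]
wrist_force: [1.3, -0.5, 2.6]
width: 0.297
```

>>> jog_arm([
  [0,[0,0,-0.1],0],
  [0,[0,0,0],0],
  [0,[0,0,-0.08],0],
  [0,[0,0,-0.05],0],
  [0,[0,0,0],0],
])

```text
time: 19.58
eef_pos: [556.2, 222.1, 50.7]
eef_rot: [-0.488, -0.511, -0.486, 0.514]
wrist_force: [1.0, -9.5, 3.2]
width: 0.293
```

Run:
```python
from h import *
ps=pose();print(ps[2],ps[0]["wrist_force"])
for n in ("top","scene"):
    p,d=robot.camera(n);cv2.imwrite(f"pics/{n}1.png",p[:,:,::-1]);np.savez(f"pics/{n}1.npz",p=p,d=d)
s=cv2.resize(p[200:360,110:430,::-1],None,fx=2.4,fy=2.4,interpolation=cv2.INTER_CUBIC);cv2.imwrite("pics/s1.png",s)
# white brush head position before/after, top view
for f in ("top0","top1"):
    z=np.load(f"pics/{f}.npz");q=z["p"].astype(int);r=q[250:300,400:510]
    m=(r[...,0]-r[...,2]>14)&(r[...,0]>140);v,u=np.nonzero(m);print(f,m.sum(),np.percentile(u+400,[1,50,99]),np.percentile(v+250,[1,50,99]))
```

```text
[556.23896173 222.1235228   50.7476621 ] [ 0.98424127 -9.53694961  3.22833617]Traceback (most recent call last):
  File "<stdin>", line 9, in <module>
    return _quantile_unchecked(
        a, q, axis, out, overwrite_input, method, keepdims, weights)
    return _ureduce(a,
                    func=_quantile_ureduce_func,
    ...<5 lines>...
                    overwrite_input=overwrite_input,
                    method=method)
    r = func(a, **kwargs)
    result = _quantile(arr,
                       quantiles=q,
    ...<2 lines>...
                       out=out,
                       weights=wgt)
    previous = arr[previous_indexes]
               ~~~^^^^^^^^^^^^^^^^^^
IndexError: index 0 is out of bounds for axis 0 with size 0
```

View pics/s1.png

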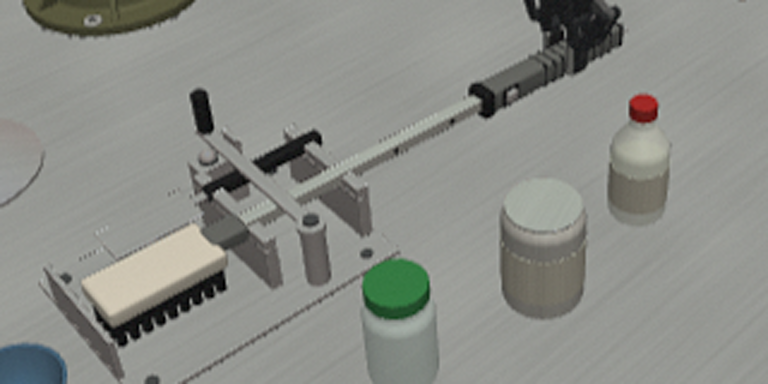

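Pulling gives a firm −9.5 N reaction with no motion, so the handle is at its stop. In the scene view the keeper is shut, the brush is seated and the fingers are clear of the button. I'll relax the pull, check once more and hand in.

>>> jog_arm([
  [0,[0,0,0.08],0],
  [0,[0,0,0],0],
  [0,[0,0,0],0],
  [0,[0,0,0],0],
])

```text
time: 20.18
eef_pos: [556.0, 222.1, 51.1]
eef_rot: [-0.488, -0.512, -0.487, 0.513]
wrist_force: [0.5, -5.5, 3.1]
width: 0.291
```

Run:
```python
from h import *
o,_,p=pose();print(o["time"],p,o["wrist_force"],o["width"])
if abs(p[1]-222)<3 and o["width"]>.25: robot.hand_in();print("handed in")
```

```text
20.175 [555.99355421 222.09167909  51.05176546] [ 0.49778586 -5.54769999  3.05865717] 0.2914678357066638
the job is handed in; nothing more can be done
handed in
```

I shut the keeper, drew the handle out to its last stop and handed the job in at about 20 s, still pinching the ribbed part of the handle. The hand-in gives no verdict, so I only have my own checks below.

- **Keeper:** I caged the knob and swept the bar along its arc until it pressed on the end stop with about 16 N. The camera measured it at about 0.008 rad, and the last scene view still showed it across the slots.
- **Draw:** I squeezed the handle at the button and pulled it past the first stop. The collar moved about 143 mm. I took no separate reading of how far the brush itself shifted, so the true draw may be a millimetre or so less. A later pull of 9.5 N did not move it, so it is at the end.
- **Button:** after I let go, the camera showed it standing out of the handle's side as it did at the start.
- **Final hold:** the grip is about 90 mm beyond the button, with an opening of 0.29 (about the handle's width). A pull of about 5.5 N is left on the handle.
- **Rest of the scene:** in the last scene view the brush sits in its slot under the bar, and the jar, tin, spice bottle and scraper show no sign of having been touched. The turner and most of the bowl were outside that view.

**Failed or unclear checks:**
- **Brush position:** the numeric before-and-after comparison failed because my colour mask found nothing, so I judged the brush only by eye.
- **Lock test:** when I pushed the handle back 4 mm it moved 4.5 mm with little force. That is more than the 3 mm of play, so the brush may have slid too. I pulled it back out afterwards, and did not test the lock further in the push direction.

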